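# Clear the dredger and flip open the nozzle box

## Robot

A 6-joint arm with a two-finger parallel gripper is mounted at the origin on the work surface. World frame = base frame: x ahead of the robot, y to its left, z up, the work surface at z = 0. Lengths are in m, angles in rad, forces in N, time in s.
With the tool pointing down it reaches from about 0.35 to 0.95 m from the base axis. Payload 17.4 kg.
Tool frame: the origin (TCP) lies on the centre line of the jaws, within the pads' length; the fingertips stand 11 mm ahead of it and the grasp point (between the pads) lies 8 mm behind it (tip_extent is the distance from the TCP to the fingertips, in m); z points along the fingers, y is the line along which they close (so a half turn about z gives the same grasp; the last joint's range is limited). The gripper opens to 93 mm and grips with 3 to 60 N. Pads are 15 mm wide; open, the fingers measure 128 mm over their backs; the gripper's body (75 mm by 188 mm) begins 65 mm behind the grasp point.
Start: joints at [1.278, 0.116, 1.442, -0, 1.584, -0.038], TCP at [0.17, 0.653, 0.23] pointing down, gripper open.
Joint ranges: [-2.83, 2.83], [-0.83, 2.19], [0.07, 2.5], [-1.14, 4.28], [0.01, 3], [-2.97, 2.97]. Speed limits (rad/s): [1.89, 1.89, 2.22, 3.14, 3.14, 3.14].

## Interface

Orientations are given as a unit quaternion [w, x, y, z].
In Python, from plant import * gives the robot as it stands. The module is installed in compiled form; this text tells all that it offers.
- The arm moves only by the shell command python3 -m pendant 'ROWS' [OPENING]. ROWS is JSON, a list of rows, each a list of 6 numbers: the shift along the tool's x, y, z in cm, then the turn, a rotation vector about the tool's x, y, z in rad. A call has 1 to 5 rows; each row shifts and turns the commanded pose from where the row before left it, along the tool's axes as they then stand; what a row does not reach is not made up. A row lasts 1/8 s, in which the tool goes at most 62.5 mm and 10.7 degrees, less where a joint would pass 70% of its speed; a pose out of reach is approached as far as the arm can. A call is refused whole if a number of a shift passes 6.25 or a number of a turn 0.188, either way. A call with a gripper value outside its range is refused whole. OPENING is the opening, from -1 (shut) to 1 (fully open), set as the call begins (- or left out, the last holds). The fingers move at their own pace and stop on an object; the grip force is fixed at half the most. Time passes only in rows, so rows that do not move let the fingers close. It gives the time, the measured TCP pose, the force, the opening and the grip force at its end, in the units of the state.
- read_state(): the state, without advancing time (a new reading comes with each control period).
- grab_frame(name): name is "scene" or "top"; returns the picture (420x560x3 uint8, red, green, blue); there is no depth.
- camera_model(name): a dict with "K" (3x3 intrinsics, pixels), "xyz" and "attitude" of the camera in the world. Camera axes: x right, y up, looking along -z (the intrinsics and any distortion apply to the point x, -y, -z); pixel columns grow to the right and rows downward; lengths in m; the calibration is good to about 2 mm. A picture is of the moment at which its call begins. camera_model takes no time and is no camera call.
- job_done(): hands the job in; it is judged then, once.
The state is a dict: "clock": time; "joints": joint angles; "joint_velocities": joint speeds; "tau": joint torques, N m; "eef_pos": TCP position; "ee_rot": TCP orientation; "force": force on the tool from outside, world axes, zero at the start; "ft_torque": the same for the moment, N m; "grip_width": finger opening in m; "gripper_force": force on a finger pad.
Only numpy, scipy, OpenCV 4.12 (cv2) and the standard library are available. Lean on these libraries where they do the work, as an engineer would, in place of code of your own. Each camera call takes 0.05 s, during which the arm holds its last target. There are 200 camera calls.

## Task

The piping nozzles are wanted for the cake. Push the sugar dredger that stands close behind the white nozzle box along the bench with the outside of your fingers, sideways or back, until it stands upright clear of where the lid will swing; only then flip the lid up by its tab, past upright, so that it falls right back against its stop and stays open on its own. Do not grip, lift or tip the dredger, leave the other things on the bench alone, and finish clear of everything.

Things in the scene. Friction and masses are not known exactly. Their poses are not given: they have to be found in the camera images.
- nozzle_box: White sheet-steel pastry nozzle box, fixed on the bench: 130 mm deep (its x), 160 mm wide (its y), 63 mm high shut; steel nozzles inside reach 51 mm above the bench. Origin: centre of its underside. Its x axis points from the tab side to the hinge side, z up. It stands sideways: tab to the robot's right (-y), hinge to its left (+y), turned up to about 20 degrees either way.
- lid_tab (a point): Outer edge of the lid's steel tab, at mid-width, on its underside. The tab is a flat tongue 70 mm wide (along the box's y), up to 5 mm thick, standing out 20 mm from the lid edge opposite the hinge; free space below it down to the bench. When shut: box frame x = -0.087, y = 0, z = 0.058; it moves with the lid, 154 mm from the hinge line.
- lid_hinge (a point): Mid-point of the lid's hinge line, which runs along the box's y axis at its upper edge (box frame x = 0.067, y = 0, z = 0.060).
- lid (a joint): Angle of the lid, rad: 0 shut, 1.57 upright, 2.3 lying back on its stop. The lid (166 mm wide, about 0.26 kg; 1 to 2 N at the tab lift it) turns freely with little friction: let go before upright it falls shut, past upright (about 1.6 on) it falls open to the stop.
- dredger_mid (a point): Centre (44 mm above its foot) of the sugar dredger: an upright round steel shaker with a perforated cap, 68 mm in diameter, 88 mm tall, about 0.4 kg, standing loose on the bench close behind the hinge side of the box (gap about 10 to 16 mm). Its z axis points up; it slides upright if pushed below half its height and tips if pushed near the top.
- ramekin_mid (a point): Bystander: white ceramic ramekin, 84 mm in diameter, 48 mm tall, beyond the dredger, outside the lid's swing. Point: its centre, 24 mm up.
- jar_mid (a point): Bystander: amber glass jar with a steel cap, 62 mm in diameter, 85 mm tall, beyond the dredger, outside the lid's swing. Point: its centre, about 42 mm up.
- spatula: Bystander: spatula with a black handle, 240 mm long, lying along its x axis on the bench to the robot's right of the box. Origin: near its middle, on the bench.
Not all that is in view belongs to the job. What is shaped like the part that bears dredger_mid but yellow is not meant. There is more than one size of the nozzle_box; the one meant has the size given above.

How it is judged:
On the way, in this order (a step that is already met when the one before it is completed fails the run):
1. the dredger stands upright, clear of the lid's swing, while the lid is still shut ((y of dredger_mid in the frame of nozzle_box above 0.119 m or y of dredger_mid in the frame of nozzle_box below -0.119 m or x of dredger_mid in the frame of nozzle_box above 0.13 m) and angle between dredger_mid's own z axis and vertical below 0.1 rad and value of joint lid below 0.15 rad), for 0.2 s.
2. the lid lies back on its stop (value of joint lid above 2.2 rad), for 0.3 s.
At the end, for the whole second after the job is handed in: The lid lies still against its stop (over 2.2 rad, 126 degrees) with nothing holding it; the dredger stands upright (within 6 degrees) on the bench, clear of the lid: its centre more than 119 mm to either side of the box's middle or more than 130 mm behind it (box frame) (value of joint lid above 2.2 rad and velocity of joint lid between -0.1 and 0.1 rad/s and (y of dredger_mid in the frame of nozzle_box above 0.119 m or y of dredger_mid in the frame of nozzle_box below -0.119 m or x of dredger_mid in the frame of nozzle_box above 0.13 m) and angle between dredger_mid's own z axis and vertical below 0.1 rad and height (world z) of dredger_mid between 0.039 and 0.05 m); the robot touches nothing.
It fails at once if the lid is raised while the dredger still stands in its way (value of joint lid above 0.5 rad and x of dredger_mid in the frame of nozzle_box below 0.128 m and y of dredger_mid in the frame of nozzle_box between -0.117 and 0.117 m).
It fails at once if the dredger is gripped or rammed (contact force between the fingers and dredger above 20 N).
It fails at once if the dredger is lifted off the bench (height (world z) of dredger_mid above 0.056 m).
It fails at once if the dredger is tipped (angle between dredger_mid's own z axis and vertical above 0.5 rad).
It fails at once if a bystander is shoved or lifted (distance of any of ramekin_mid, jar_mid from where it was at the start of the episode above 0.02 m or distance of spatula from where it was at the start of the episode above 0.03 m).
It also fails if it takes over 59 s, if anything falls off the work surface, if the arm or the gripper's body presses on something with over 40 N, if the wrist force passes 120 N, or if a joint passes its speed limit or range.

## Working session

There is one attempt and no reset: what is moved stays moved. The work goes in short steps, Python scripts to look and compute and a shell command to move; the robot and the scene stay as the last step left them, time stands still between calls to the robot, and variables do not carry over. Pictures are saved under pics/ and viewed, at most 11 in all, crops included, and the job is handed in when it is done.

```bash
mkdir -p pics; cat > h.py <<'E'
from plant import *
import numpy as np, cv2
from scipy.spatial.transform import Rotation as R
def cam(n):
    c=camera_model(n); q=c["attitude"]; return np.array(c["K"]),np.array(c["xyz"]),R.from_quat([q[1],q[2],q[3],q[0]]).as_matrix(),c
def ray(n,u,v,z):
    K,p,A,_=cam(n); d=np.linalg.solve(K,[u,v,1.]); d=A@np.array([d[0],-d[1],-d[2]]); return p+d*(z-p[2])/d[2]
def proj(n,P):
    K,p,A,_=cam(n); c=A.T@(np.array(P)-p); q=K@[c[0],-c[1],-c[2]]; return q[:2]/q[2]
def st():
    s=read_state(); q=s["ee_rot"]; return s,np.array(s["eef_pos"]),R.from_quat([q[1],q[2],q[3],q[0]]).as_matrix()
E
python3 - <<'E'
from h import *
for n in("scene","top"):
    cv2.imwrite(f"pics/{n}0.png",grab_frame(n)[:,:,::-1]); print(camera_model(n))
print(read_state())
E
```

```text
{'K': array([[436.95430223,   0.        , 278.20592847],
       [  0.        , 436.95430223, 203.74397911],
       [  0.        ,   0.        ,   1.        ]]), 'xyz': array([1.44085827, 0.25369629, 0.73098386]), 'attitude': array([0.51577617, 0.26500253, 0.37657343, 0.72245488])}
{'K': array([[538.45140074,   0.        , 277.38421559],
       [  0.        , 538.45140074, 214.19442087],
       [  0.        ,   0.        ,   1.        ]]), 'xyz': array([ 0.44614042, -0.05150685,  1.43702213]), 'attitude': array([-0.6992114 , -0.01542712,  0.02893432,  0.7141626 ])}
{'clock': 0.1, 'joints': array([ 1.27821587e+00,  1.16441128e-01,  1.44217935e+00,  1.94003849e-06,
        1.58398373e+00, -3.77857251e-02]), 'joint_velocities': array([-0.00044347, -0.00126886, -0.00072199, -0.00059115,  0.00157216,
        0.00069288]), 'tau': array([ 3.69032845e-03, -7.22888231e+01, -6.23878741e+01,  7.82613899e-02,
        2.27517576e-02, -6.35056244e-05]), 'eef_pos': array([0.17008401, 0.65305416, 0.22898877]), 'ee_rot': array([-8.41230904e-05,  1.27053005e-01,  9.91895800e-01, -4.98732747e-04]), 'force': array([-0.12644615, -0.15415764,  0.17505483]), 'ft_torque': array([-0.01193362,  0.00902305,  0.0096579 ]), 'gripper_force': 0.0, 'grip_width': 0.09309104963635867}
```

View pics/scene0.png

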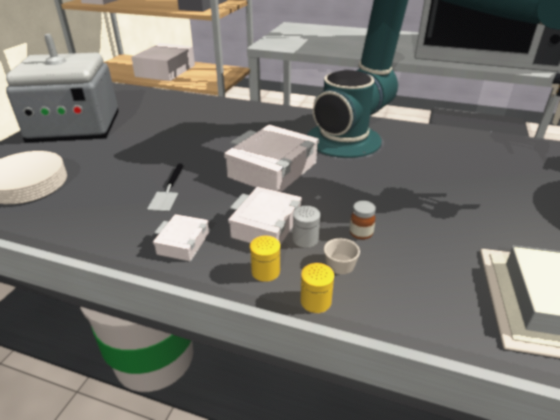

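View pics/top0.png

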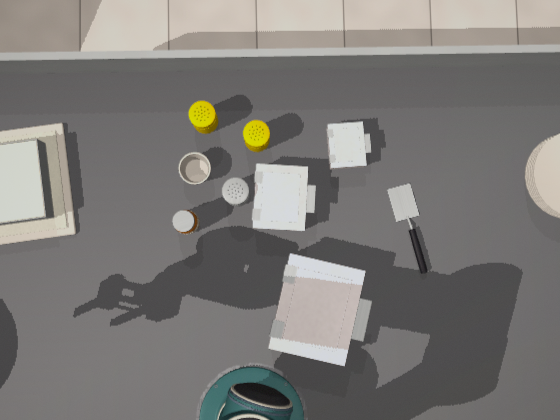

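Top view: three white boxes, small (347,145), medium (281,197) and large (318,310). The steel dredger is at (235,191), with two yellow ones at (203,115) and (257,135) that are not meant. The ramekin is at (195,168), the jar at (185,221) and the spatula near (410,230). The medium box is about 50x63 px at roughly 390 px/m, or 128x161 mm, so it's the one described. Next I measure it and check with a crop.

```bash
python3 - <<'E'
from h import *
im=cv2.imread("pics/top0.png"); hsv=cv2.cvtColor(im,cv2.COLOR_BGR2HSV)
m=((hsv[...,2]>200)&(hsv[...,1]<40)).astype(np.uint8)
for nm,(a,b,c,d) in dict(box=(245,325,155,240),small=(320,380,115,175)).items():
    mm=np.zeros_like(m); mm[c:d,a:b]=m[c:d,a:b]; mm=cv2.morphologyEx(mm,cv2.MORPH_CLOSE,np.ones((9,9)))
    cs=max(cv2.findContours(mm,0,1)[0],key=cv2.contourArea); r=cv2.minAreaRect(cs); print(nm,r)
    P=np.array([ray("top",u,v,.062)[:2] for u,v in cv2.boxPoints(r)]); print(P.round(4).tolist(),P.mean(0),np.linalg.norm(np.roll(P,-1,0)-P,axis=1))
for k,(u,v,z) in dict(dredger=(235.5,191,.088),ram=(195,168.5,.048),jar=(184,221,.085),yel=(257,133,.088)).items(): print(k,ray("top",u,v,z))
c=cv2.resize(im[90:260,170:400],None,fx=3.4,fy=3.4,interpolation=cv2.INTER_CUBIC); cv2.imwrite("pics/c1.png",c)
E
```

```text
box ((280.1775207519531, 197.07138061523438), (51.662776947021484, 63.82228469848633), 3.4682295322418213)
[[0.4999, -0.0144], [0.6636, -0.0274], [0.653, -0.16], [0.4891, -0.1459]] [ 0.57641084 -0.08691928] [0.16423504 0.13301859 0.1644677  0.13201022]
small ((346.691162109375, 144.48529052734375), (43.410221099853516, 35.51047897338867), 85.60128784179688)
[[0.7632, -0.2132], [0.7687, -0.3054], [0.6554, -0.3105], [0.6501, -0.2187]] [ 0.70932835 -0.26193249] [0.09240146 0.11341851 0.09193786 0.11323704]
dredger [0.59121152 0.02580939 0.088     ]
ram [0.65616734 0.13192767 0.048     ]
jar [0.51854948 0.1561415  0.085     ]
yel [ 0.73772644 -0.03105916  0.088     ]
```

View pics/c1.png

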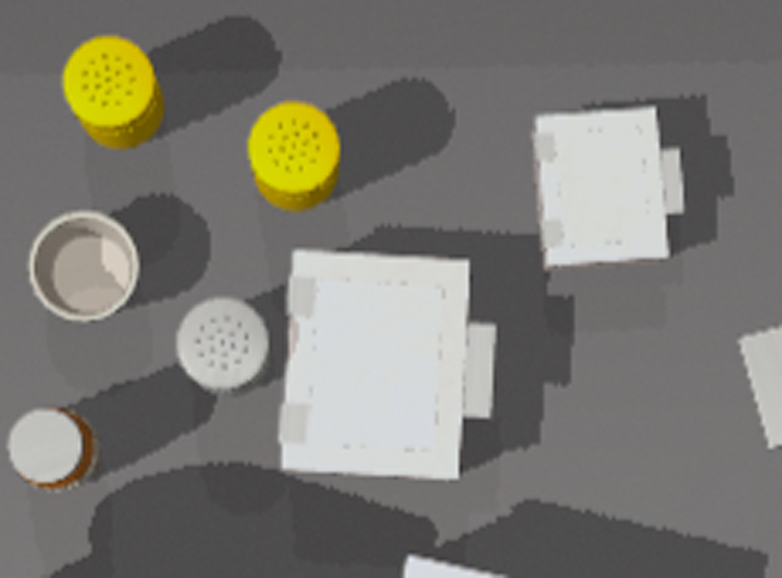

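Crop: the white medium box has its tab at (480,370) and hinges at (300,295) and (293,420). The steel dredger at (222,343) is close behind the hinge side, so both choices are confirmed. I'll cradle the dredger from the far side with nearly shut fingers and push it toward the robot and slightly left (box +y, +x).

```bash
for i in 1 2 3 4; do :; done
python3 -m pendant '[[-3.1,-2.5,0,0,0,0],[-3.1,-2.5,0,0,0,0],[-3.1,-2.5,0,0,0,0],[-3.1,-2.5,0,0,0,0],[-3.1,-2.5,0,0,0,0]]' -0.68
python3 -m pendant '[[-3.1,-2.5,0,0,0,0],[-3.1,-2.5,0,0,0,0],[-3.1,-2.5,0,0,0,0],[-3.1,-2.5,0,0,0,0],[-3.1,-2.5,0,0,0,0]]'
python3 -m pendant '[[-3.1,-2.5,0,0,0,0],[-3.1,-2.5,0,0,0,0],[-3.1,-2.5,0,0,0,0],[-3.1,-2.5,0,0,0,0],[-3.1,-2.5,0,0,0,0]]'
python3 -m pendant '[[-3.1,-2.5,0,0,0,0],[-3.1,-2.5,0,0,0,0],[-3.1,-2.5,0,0,0,0],[-3.1,-2.5,0,0,0,0],[0,0,0,0,0,0]]'
```

```text
clock: 0.72
eef_pos: [0.2892, 0.492, 0.2293]
ee_rot: [-0.0, 0.127, 0.992, -0.0]
force: [-0.0, 0.1, -0.6]
grip_width: 0.0476
gripper_force: 0.0
clock: 1.35
eef_pos: [0.4076, 0.3319, 0.2294]
ee_rot: [-0.0, 0.127, 0.992, -0.0]
force: [-0.4, 0.7, -0.8]
grip_width: 0.0152
gripper_force: 0.0
clock: 1.98
eef_pos: [0.5261, 0.1719, 0.2294]
ee_rot: [-0.0, 0.127, 0.992, -0.0]
force: [1.0, -0.4, 0.5]
grip_width: 0.0148
gripper_force: 0.0
clock: 2.6
eef_pos: [0.6212, 0.0432, 0.2287]
ee_rot: [-0.001, 0.128, 0.992, -0.0]
force: [-0.8, 0.7, 0.3]
grip_width: 0.0148
gripper_force: 0.0
```

```bash

python3 -m pendant '[[-3.0,-2.4,0,0,0,0],[0,0,3,0,0,0],[0,0,3,0,0,0],[0,0,3,0,0,0],[0,0,1,0,0,0]]'
python3 - <<'E'
from h import *
im=grab_frame("scene"); im2=grab_frame("top")
a=cv2.resize(im[150:320,200:400],None,fx=2.4,fy=2.4,interpolation=cv2.INTER_CUBIC);b=cv2.resize(im2[90:260,170:300],None,fx=2.4,fy=2.4,interpolation=cv2.INTER_CUBIC)
cv2.imwrite("pics/c2.png",np.hstack([a,b])[:,:,::-1]); print(st()[1])
E
```

```text
clock: 3.22
eef_pos: [0.6423, 0.0149, 0.1277]
ee_rot: [-0.001, 0.127, 0.992, -0.0]
force: [-0.1, 0.0, 0.1]
grip_width: 0.0152
gripper_force: 0.0
[0.64289837 0.01473897 0.12905774]
```

View pics/c2.png

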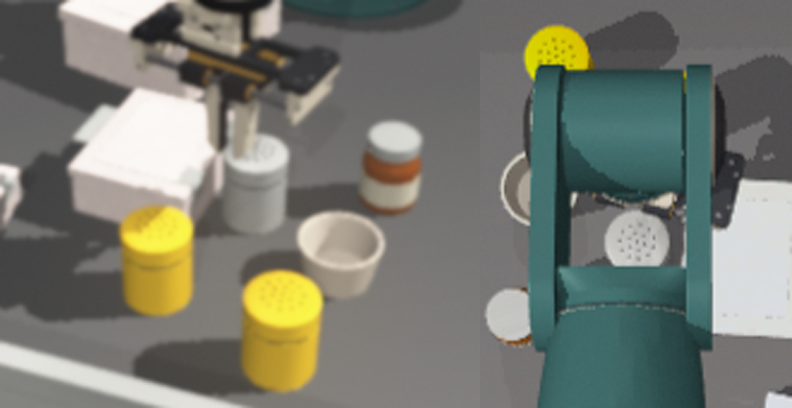

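The fingers hang just beyond the steel dredger (scene crop about 240,150), centred on it and clear of the ramekin and yellow pots. I'll descend, with a slight tilt so the tips lead.

```bash

python3 -m pendant '[[-0.5,0,3,0,0.06,0],[0,0,3,0,0,0],[0,0,2.5,0,0,0],[0,0,1.7,0,0,0],[0,0,0,0,0,0]]'
python3 -m pendant '[[0.6,0,0,0,0,0],[0.6,0,0,0,0,0],[0.6,0,0,0,0,0],[0.3,0,0,0,0,0],[0,0,0,0,0,0]]'
```

```text
clock: 3.95
eef_pos: [0.6439, 0.0142, 0.0277]
ee_rot: [-0.03, 0.127, 0.991, 0.004]
force: [0.7, -0.4, -0.2]
grip_width: 0.0147
gripper_force: 0.0
clock: 4.58
eef_pos: [0.6237, 0.0195, 0.0294]
ee_rot: [-0.03, 0.127, 0.991, 0.004]
force: [0.9, -0.2, 0.8]
grip_width: 0.0146
gripper_force: 0.4
```

```bash

python3 -m pendant '[[0.6,0,0.06,0,0,0],[0.8,0,0.05,0,0,0],[0.8,0,0.05,0,0,0],[0.8,0,0.05,0,0,0],[0.8,0,0.05,0,0,0]]'
python3 -m pendant '[[0.8,0,0.05,0,0,0],[0.8,0,0.05,0,0,0],[0.8,0,0.05,0,0,0],[0.8,0,0.05,0,0,0],[0.8,0,0.05,0,0,0]]'
python3 - <<'E'
from h import *
im=grab_frame("scene"); im2=grab_frame("top")
a=cv2.resize(im[130:300,200:400],None,fx=2.4,fy=2.4,interpolation=cv2.INTER_CUBIC);b=cv2.resize(im2[120:290,170:300],None,fx=2.4,fy=2.4,interpolation=cv2.INTER_CUBIC)
cv2.imwrite("pics/c3.png",np.hstack([a,b])[:,:,::-1]); print(st()[1])
E
```

```text
clock: 5.2
eef_pos: [0.5873, 0.029, 0.0293]
ee_rot: [-0.029, 0.127, 0.991, 0.004]
force: [5.2, -2.0, 3.3]
grip_width: 0.0148
gripper_force: 2.7
clock: 5.82
eef_pos: [0.5486, 0.0391, 0.0293]
ee_rot: [-0.029, 0.127, 0.991, 0.004]
force: [5.2, -1.0, 4.4]
grip_width: 0.0151
gripper_force: 2.8
[0.54794917 0.03926777 0.02896829]
```

View pics/c3.png

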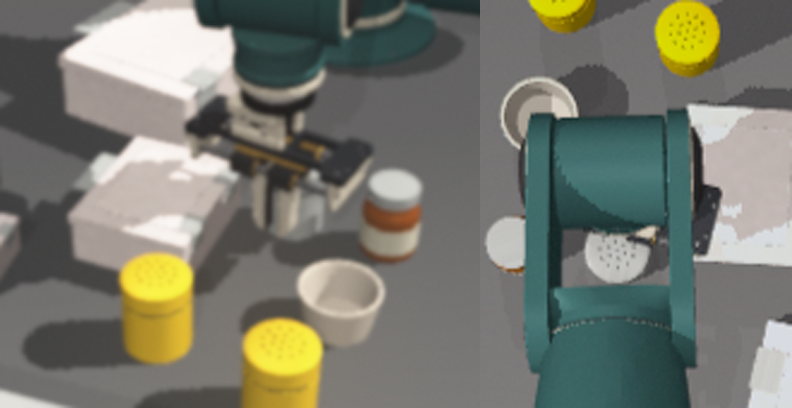

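The dredger is upright in the cradle at top crop (617,252), clear of the jar and moving as planned. I need about 5.5 cm more.

```bash

python3 -m pendant '[[0.8,0,0.05,0,0,0],[0.8,0,0.05,0,0,0],[0.8,0,0.05,0,0,0],[0.8,0,0.05,0,0,0],[0.8,0,0.05,0,0,0]]'
python3 -m pendant '[[0.8,0,0.05,0,0,0],[0.7,0,0.03,0,0,0],[0.2,0,0,0,0,0],[0,0,0,0,0,0],[-1,0,0,0,0,0]]'
python3 -m pendant '[[-3,0,0,0,0,0],[-4,0,-1,0,0,0],[-1,0,-4,0,0,0],[0,0,-5,0,0,0],[0,0,-5,0,0,0]]'
python3 - <<'E'
from h import *
print(st()[0]["joints"])
im=grab_frame("scene"); im2=grab_frame("top"); cv2.imwrite("pics/t3.png",im2[:,:,::-1])
a=cv2.resize(im[130:300,200:400],None,fx=2.2,fy=2.2,interpolation=cv2.INTER_CUBIC);b=cv2.resize(im2[120:290,160:320],None,fx=2.2,fy=2.2,interpolation=cv2.INTER_CUBIC)
cv2.imwrite("pics/c4.png",np.hstack([a,b])[:,:,::-1]); print(st()[1])
E
```

```text
clock: 6.55
eef_pos: [0.5097, 0.0492, 0.0289]
ee_rot: [-0.029, 0.127, 0.991, 0.004]
force: [5.9, -1.5, 4.2]
grip_width: 0.0149
gripper_force: 2.7
clock: 7.18
eef_pos: [0.5023, 0.051, 0.0278]
ee_rot: [-0.03, 0.127, 0.991, 0.004]
force: [-0.5, 0.3, -0.5]
grip_width: 0.0145
gripper_force: 0.0
clock: 7.8
eef_pos: [0.5887, 0.0283, 0.1736]
ee_rot: [-0.031, 0.127, 0.991, 0.004]
force: [0.2, -0.7, -0.0]
grip_width: 0.0146
gripper_force: 0.0
[-0.00270198 -0.01114266  1.66543655  0.0150965   1.54761418 -1.31927273]
[0.59076208 0.02838327 0.17834154]
```

View pics/c4.png

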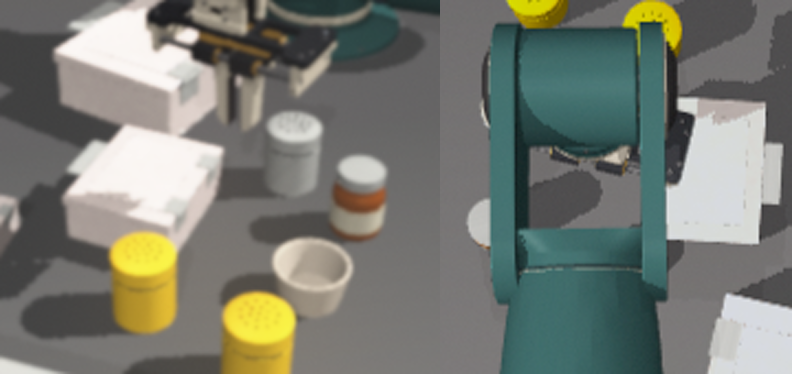

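The dredger now stands upright at scene crop (294,150), free of the box and jar. I'll confirm its position from the scene view while I raise and turn the tool for the tab: yaw 90°, then tilt.

```bash

cat >> h.py <<'E'
O=np.array([.5764,-.0869,0]); a=np.arctan2(.1325,.0107); ex=np.array([np.cos(a),np.sin(a),0]); ey=np.array([-np.sin(a),np.cos(a),0]); ez=np.array([0,0,1.])
def B(x,y,z): return O+x*ex+y*ey+z*ez
def inb(P): P=np.array(P)-O; return np.array([P@ex,P@ey,P[2]])
def goal(al):
    z=np.cos(al)*ex-np.sin(al)*ez; y=-ey; return np.c_[np.cross(y,z),y,z]
def to(P,al):
    s,p,A=st(); return "shift cm",(A.T@(np.array(P)-p)*100).round(2),"rotvec",R.from_matrix(A.T@goal(al)).as_rotvec().round(3)
E
python3 -m pendant '[[0,0,-4,0,-0.06,0],[0,0,-4,0,0,0.18],[0,0,0,0,0,0.18],[0,0,0,0,0,0.18],[0,0,0,0,0,0.18]]' -1
python3 -m pendant '[[0,0,0,0,0,0.18],[0,0,0,0,0,0.18],[0,0,0,0,0,0.18],[0,0,0,0,0,0.18],[0,0,0,0,0,0]]'
python3 - <<'E'
from h import *
print("dredger box", inb(ray("scene",333.6,187.7,.088)), "jar now",ray("scene",200+360/2.2,130+172/2.2,.085))
print(to(B(-.25,.018,.26),np.radians(40)), st()[1], inb(st()[1]), st()[0]["joints"])
E
```

```text
clock: 8.52
eef_pos: [0.591, 0.0279, 0.2517]
ee_rot: [-0.001, 0.471, 0.882, -0.0]
force: [-0.5, -0.3, -0.6]
grip_width: 0.0006
gripper_force: 0.0
clock: 9.15
eef_pos: [0.591, 0.0279, 0.2519]
ee_rot: [-0.001, 0.749, 0.662, -0.001]
force: [0.1, -0.1, -0.8]
grip_width: 0.0003
gripper_force: 0.0
dredger box [0.14526606 0.12739613 0.088     ] jar now [0.52500281 0.16082437 0.085     ]
('shift cm', array([-36.62,  -0.78,  -0.81]), 'rotvec', array([ 0.017,  0.873, -0.041])) [0.59099401 0.02787139 0.25187611] [ 0.11557369 -0.00530839  0.25187611] [ 3.97575461e-03 -6.91445327e-02  1.59422755e+00  7.39881368e-05
  1.61826416e+00  1.27067119e-01]
```

```bash

python3 -m pendant '[[-4.5,0,0,0,0,0],[-4.5,0,0,0,0,0],[-4.5,0,0,0,0,0],[-4.5,0,0,0,0,-0.04],[-4.5,0,0,0,0,0]]'
python3 -m pendant '[[-4.5,0,0,0,0,0],[-4.5,0,0,0,0,0],[-4.5,0,0,0,0,0],[0,0,0,0,0.175,0],[0,0,0,0,0.175,0]]'
python3 -m pendant '[[0,0,0,0,0.175,0],[0,0,0,0,0.175,0],[0,0,0,0,0.175,0],[0,0,0,0,0,0],[0,0,0,0,0,0]]'
python3 - <<'E'
from h import *
print(to(B(-.160,.018,.090),np.radians(40)),to(B(-.099,.018,.039),np.radians(40)), inb(st()[1]), st()[0]["joints"])
E
```

```text
clock: 9.78
eef_pos: [0.5645, -0.197, 0.2525]
ee_rot: [-0.0, 0.734, 0.679, -0.0]
force: [0.8, -0.5, 0.2]
grip_width: 0.0004
gripper_force: 0.0
clock: 10.4
eef_pos: [0.5536, -0.3304, 0.2532]
ee_rot: [-0.119, 0.723, 0.668, 0.131]
force: [-0.0, 1.5, 0.2]
grip_width: 0.0006
gripper_force: 0.0
clock: 11.02
eef_pos: [0.5537, -0.3301, 0.253]
ee_rot: [-0.285, 0.667, 0.614, 0.311]
force: [0.7, 0.4, 0.3]
grip_width: 0.0006
gripper_force: 0.0
('shift cm', array([-7.06, -1.54, 16.93]), 'rotvec', array([0.003, 0.001, 0.   ])) ('shift cm', array([-7.04, -1.56, 24.88]), 'rotvec', array([0.003, 0.001, 0.   ])) [-0.24419368  0.00306679  0.25301032] [-0.83450954  0.34718638  1.30147285  0.687318    2.06063197 -0.60066433]
```

```bash

python3 -m pendant '[[-1.4,-0.3,3.4,0,0,0],[-1.4,-0.3,3.4,0,0,0],[-1.4,-0.3,3.4,0,0,0],[-1.4,-0.3,3.4,0,0,0],[-1.4,-0.3,3.0,0,0,0]]'
python3 -m pendant '[[0,0,0,0,0,0]]'
python3 - <<'E'
from h import *
print(to(B(-.099,.018,.039),np.radians(40)), inb(st()[1]))
im=grab_frame("scene"); im2=grab_frame("top")
a=cv2.resize(im[120:260,150:340],None,fx=2.2,fy=2.2,interpolation=cv2.INTER_CUBIC);b=cv2.resize(im2[130:270,250:420],None,fx=2.2,fy=2.2,interpolation=cv2.INTER_CUBIC)
cv2.imwrite("pics/c5.png",np.hstack([a,b])[:,:,::-1])
for n in("scene","top"): print(n,proj(n,B(-.087,0,.058)),proj(n,st()[1]+st()[2][:,2]*.011))
E
```

```text
clock: 11.65
eef_pos: [0.5458, -0.2454, 0.0931]
ee_rot: [-0.285, 0.666, 0.615, 0.311]
force: [-0.6, -0.3, -0.3]
grip_width: 0.0001
gripper_force: 0.0
clock: 11.78
eef_pos: [0.5452, -0.245, 0.0925]
ee_rot: [-0.287, 0.666, 0.614, 0.311]
force: [-0.1, -0.1, -0.3]
grip_width: 0.0007
gripper_force: 0.0
('shift cm', array([-0.18,  0.03,  8.12]), 'rotvec', array([ 0.   , -0.001, -0.   ])) [-0.16013172  0.01836549  0.09250382]
scene [235.60511997 202.20355147] [216.49718408 184.43529154]
top [313.88673611 199.14155759] [340.79181743 206.50094883]
```

View pics/c5.png

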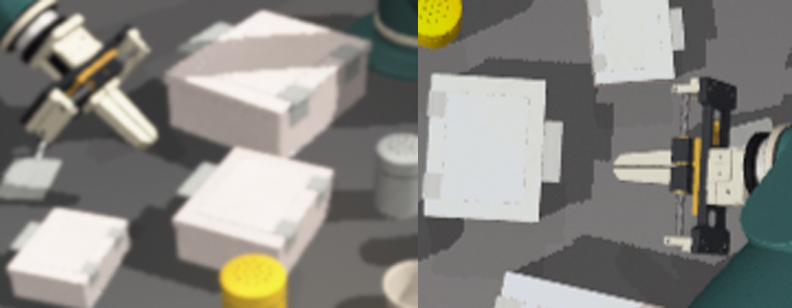

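The tool is lined up with the tab: closed fingertips at top crop (615,167), tab edge at (562,152), which is about 3 mm further out than predicted. Everything around is clear. I'll slide in under the tab and raise it to contact.

```bash

python3 -m pendant '[[-0.3,0,3,0,0,0],[0,0,3,0,0,0],[0,0,1.9,0,0,0],[0,0,0,0,0,0]]'
python3 -m pendant '[[0.6,0,0,0,0,0],[0.6,0,0,0,0,0],[0.4,0,0,0,0,0],[0.4,0,0,0,0,0],[0,0,0,0,0,0]]'
python3 - <<'E'
from h import *
p=st()[1]; print(inb(p),to(p,np.radians(40))[3])
al=np.radians(40);d=np.array([np.cos(al),-np.sin(al)]);u=np.array([np.sin(al),np.cos(al)])
H=np.array([.064,.060]); off=-.0075*u+.003*d; q=inb(p)[[0,2]]
for t in range(8,113,8):
    g=H+.154*np.array([-np.cos(np.radians(t)),np.sin(np.radians(t))])+off; e=g-q; q=g
    print(t,(e@u*100).round(1),(e@d*100).round(1),g.round(3))
E
```

```text
clock: 12.38
eef_pos: [0.5506, -0.1877, 0.0404]
ee_rot: [-0.287, 0.667, 0.614, 0.312]
force: [0.4, 0.2, 0.7]
grip_width: 0.0006
gripper_force: 0.0
clock: 13.0
eef_pos: [0.5516, -0.1756, 0.0557]
ee_rot: [-0.286, 0.667, 0.613, 0.312]
force: [0.4, -3.9, -1.2]
grip_width: 0.0007
gripper_force: 1.5
[-0.0903874   0.01761282  0.05574282] [ 0.003 -0.001 -0.002]
8 1.3 -1.2 [-0.091  0.074]
16 1.9 -1.0 [-0.087  0.095]
24 2.0 -0.7 [-0.079  0.115]
32 2.1 -0.4 [-0.069  0.134]
40 2.1 -0.1 [-0.056  0.151]
48 2.1 0.1 [-0.042  0.167]
56 2.1 0.4 [-0.025  0.18 ]
64 2.0 0.7 [-0.006  0.191]
72 1.9 1.0 [0.014 0.199]
80 1.7 1.3 [0.035 0.204]
88 1.5 1.5 [0.056 0.206]
96 1.3 1.7 [0.078 0.205]
104 1.1 1.9 [0.099 0.202]
112 0.8 2.0 [0.119 0.195]
```

```bash

python3 -m pendant '[[0.65,-0.6,0,0,0,0],[0.65,-0.6,0,0,0,0],[0.9,-0.5,0,0,0,0],[0,0,0,0,0,0]]'|head -4 >/dev/null
python3 - <<'E'
from h import *
s,p,A=st(); print(inb(p),s["force"],s["clock"])
im=grab_frame("scene"); im2=grab_frame("top")
a=cv2.resize(im[120:260,150:340],None,fx=2.2,fy=2.2,interpolation=cv2.INTER_CUBIC);b=cv2.resize(im2[130:270,250:420],None,fx=2.2,fy=2.2,interpolation=cv2.INTER_CUBIC)
cv2.imwrite("pics/c6.png",np.hstack([a,b])[:,:,::-1])
E
```

```text
[-0.07541125  0.03501951  0.07291552] [ 0.3559413  -0.21658348 -1.02226001] 13.5
```

View pics/c6.png

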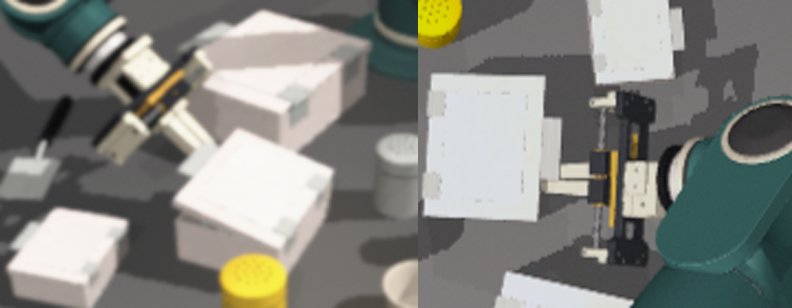

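The lid is slightly raised and resting on one finger at the tab's near corner. I put the shift in the y column by mistake, so I'll slide back along y to centre and then follow the arc.

```bash

python3 -m pendant '[[0.2,0.85,-0.7,0,0,0],[0.3,0.85,-0.8,0,0,0],[0.4,0,-0.7,0,0,0],[0,0,0,0,0,0]]'
python3 - <<'E'
from h import *
s,p,A=st(); print(inb(p))
E
python3 -m pendant '[[1,0,-0.35,0,0,0],[1,0,-0.35,0,0,0],[1,0,-0.2,0,0,0],[1,0,-0.2,0,0,0],[0,0,0,0,0,0]]'
python3 - <<'E'
from h import *
s,p,A=st(); print(inb(p))
im=grab_frame("scene"); im2=grab_frame("top")
a=cv2.resize(im[120:260,150:340],None,fx=2.2,fy=2.2,interpolation=cv2.INTER_CUBIC);b=cv2.resize(im2[130:270,250:420],None,fx=2.2,fy=2.2,interpolation=cv2.INTER_CUBIC)
cv2.imwrite("pics/c7.png",np.hstack([a,b])[:,:,::-1])
E
```

```text
clock: 14.1
eef_pos: [0.552, -0.1727, 0.0939]
ee_rot: [-0.286, 0.667, 0.613, 0.312]
force: [0.6, -1.8, -0.9]
grip_width: 0.0006
gripper_force: 0.8
[-0.08750168  0.01737514  0.09387873]
clock: 14.72
eef_pos: [0.5533, -0.1548, 0.1318]
ee_rot: [-0.286, 0.667, 0.613, 0.312]
force: [1.2, -0.5, -0.5]
grip_width: 0.0011
gripper_force: 0.5
[-0.06953144  0.01751236  0.13183532]
```

View pics/c7.png

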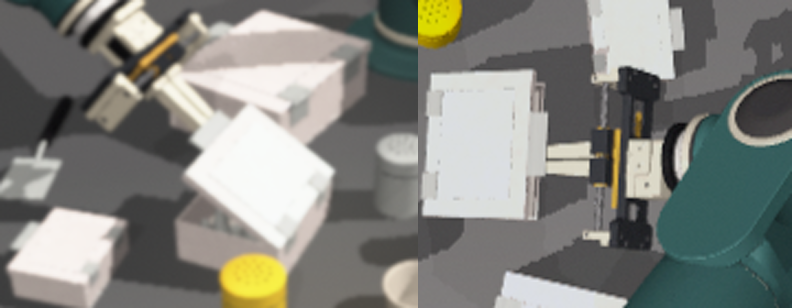

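The lid is about 30° open and riding on the fingertips, centred on the tab (top crop 545,155). I'll continue along the arc.

```bash

python3 -m pendant '[[1.05,0,-0.05,0,0,0],[1.05,0,-0.05,0,0,0],[1.05,0,0.05,0,0,0],[1.05,0,0.05,0,0,0],[1.05,0,0.2,0,0,0]]'
python3 -m pendant '[[1.05,0,0.2,0,0,0],[1,0,0.35,0,0,0],[1,0,0.35,0,0,0],[0.95,0,0.5,0,0,0],[0.95,0,0.5,0,0,0]]'
python3 -m pendant '[[0.85,0,0.65,0,0,0],[0.85,0,0.65,0,0,0],[0.75,0,0.75,0,0,0],[0.75,0,0.75,0,0,0],[0,0,0,0,0,0]]'
python3 - <<'E'
from h import *
s,p,A=st(); print(inb(p))
im=grab_frame("scene"); im2=grab_frame("top")
a=cv2.resize(im[90:260,150:360],None,fx=2.2,fy=2.2,interpolation=cv2.INTER_CUBIC);b=cv2.resize(im2[130:300,210:340],None,fx=2.2,fy=2.2,interpolation=cv2.INTER_CUBIC)
cv2.imwrite("pics/c8.png",np.hstack([a,b])[:,:,::-1])
E
```

```text
clock: 15.45
eef_pos: [0.5562, -0.1195, 0.1706]
ee_rot: [-0.287, 0.667, 0.613, 0.312]
force: [-0.1, -1.6, -0.4]
grip_width: 0.0006
gripper_force: 0.4
clock: 16.08
eef_pos: [0.56, -0.0732, 0.196]
ee_rot: [-0.287, 0.667, 0.613, 0.312]
force: [0.1, 0.0, -0.3]
grip_width: 0.0006
gripper_force: 0.2
clock: 16.7
eef_pos: [0.5634, -0.0313, 0.2023]
ee_rot: [-0.287, 0.667, 0.613, 0.312]
force: [0.3, 0.7, 0.1]
grip_width: 0.0005
gripper_force: 0.0
[0.05436651 0.01741158 0.20234263]
```

View pics/c8.png

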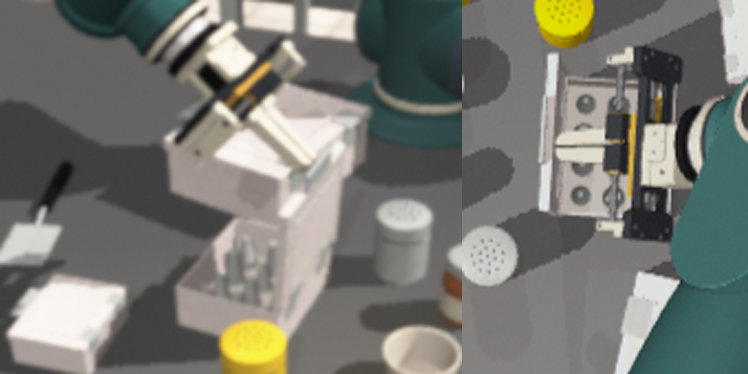

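The lid is about upright (top crop 550,130) and the dredger at (490,255) is clear of its swing. I push on about 3.5 cm past upright, then withdraw.

```bash

python3 -m pendant '[[0.65,0,0.85,0,0,0],[0.65,0,0.85,0,0,0],[0.55,0,0.95,0,0,0],[0.55,0,0.95,0,0,0],[0,0,0,0,0,0]]'
python3 -m pendant '[[0,0,-1.5,0,0,0],[0,0,-4,0,0,0],[0,0,-5,0,0,0],[0,0,-5,0,0,0],[0,0,-3,0,0,0]]'
python3 -m pendant '[[0,0,0,0,0,0],[0,0,0,0,0,0],[0,0,0,0,0,0],[0,0,0,0,0,0]]'
python3 - <<'E'
from h import *
s,p,A=st(); print(inb(p))
im=grab_frame("scene"); im2=grab_frame("top")
a=cv2.resize(im[90:260,150:360],None,fx=2.2,fy=2.2,interpolation=cv2.INTER_CUBIC);b=cv2.resize(im2[130:300,190:340],None,fx=2.2,fy=2.2,interpolation=cv2.INTER_CUBIC)
cv2.imwrite("pics/c9.png",np.hstack([a,b])[:,:,::-1])
E
```

```text
clock: 17.42
eef_pos: [0.567, 0.0117, 0.1976]
ee_rot: [-0.287, 0.667, 0.613, 0.312]
force: [-0.9, -0.7, 1.0]
grip_width: 0.0006
gripper_force: 0.0
clock: 18.05
eef_pos: [0.5549, -0.1334, 0.3186]
ee_rot: [-0.286, 0.667, 0.613, 0.312]
force: [0.6, 0.0, -1.1]
grip_width: 0.0003
gripper_force: 0.0
clock: 18.55
eef_pos: [0.5551, -0.13, 0.3159]
ee_rot: [-0.287, 0.667, 0.613, 0.312]
force: [0.5, 1.7, 0.5]
grip_width: 0.0004
gripper_force: 0.0
[-0.04471979  0.01774438  0.31593614]
```

View pics/c9.png

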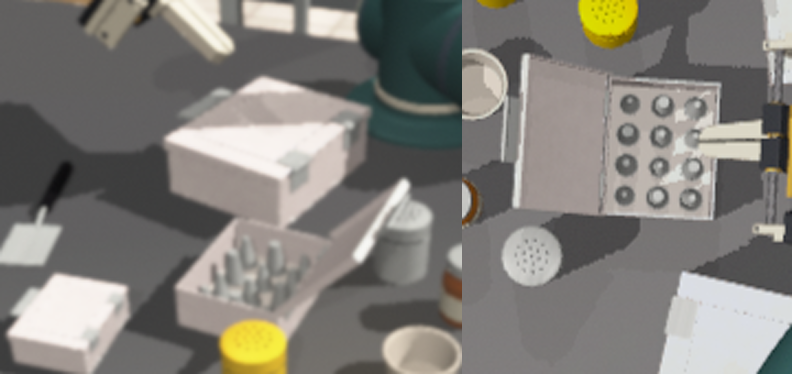

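The lid lies back on its stop (top crop 515–610), the dredger stands clear at (532,255), and the gripper is well away. One numeric check of the dredger, then I hand in.

```bash
python3 - <<'E'
from h import *
d=inb(ray("top",221.8,245.9,.088)); print(d)
if d[0]>.135 or d[1]>.124: print(job_done())
E
```

```text
[0.13886388 0.13382286 0.088     ]
the job is handed in; nothing more can be done
None
```

The dredger was pushed clear and stands upright about 139 mm behind and 134 mm to the side of the box's middle. The lid lies open on its stop, the arm is clear of everything, and the job was handed in at about 19 s with no verdict returned.

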